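Vent the vacuum chamber and crack its lid open

TASK

The wooden blanks in the small vacuum chamber are dry. Let the air in slowly by turning the vent valve's lever from shut to half open, 45 degrees and not much wider at any time, and leave it there; then take the lid by its bow handle, pull until the sticking gasket lets go, and without letting the lid fly up hold it slightly open, a gap of about 25 mm at its front edge. Finish still holding the lid by the handle like that; leave the pump valve shut and the other things on the bench alone.

Things in the scene. Friction and masses are not known exactly. Their poses are not given: they have to be found in the camera images.
- chamber: vacuum chamber screwed to the bench: aluminium pot, 160 mm across its flange, 105 mm high, clear hinged lid, gauge in front, a ball valve at either side reaching 190 mm from the centre (right, -y: vent valve with blunt copper silencer; left, +y: pump valve with ribbed hose barb). Origin: centre of its underside; +x from front to the hinge at the back, +y to its left, z up
- lid_hinge (a point): middle of the lid's hinge line, at the back of the pot, 88 mm behind the pot's centre and 112 mm above the bench; the hinge line runs along the chamber's y axis
- vent_lever (a joint): lever of the vent valve (right-hand valve), turning about its upright stem: 0 shut (it points to the back, chamber +x, across the pipe), 1.57 fully open (along the pipe, out to the right, chamber -y), so it opens clockwise seen from above; half open is 0.785. It stays where it is left; turning takes about 0.1 Nm (2 N at the grip)
- vent_lever_grip (a point): middle of the black grip sleeve of the vent lever, 48 mm out from the stem and 98 mm above the bench; the sleeve is 44 mm long, 13 mm wide and 12 mm high; the x axis points outwards along the lever
- vent_stem (a point): on the turning axis of the vent lever, at the lever's height: 140 mm to the right (-y) of the pot's centre, 98 mm above the bench
- pump_lever (a joint): lever of the pump valve (left-hand side, pointing to the front): 0 is shut; it is to stay shut
- oak_blank: loose oak block, 45 x 160 x 32 mm, lying left of the chamber; leave it alone
- screwdriver: loose screwdriver, 210 mm long, lying in front of the vice to the right; leave it alone
- rule_tape: loose tape measure, 35 x 95 x 65 mm, standing left of the chamber; leave it alone
- lid_swing (a joint): hinge of the clear lid (disc 160 mm wide, 12 mm thick, 0.45 to 0.75 kg): 0 shut, grows as the front edge rises; that edge is 168 mm from the hinge line, so 0.15 rad is a gap of 25 mm. Its gasket sticks: the pull at the handle must rise to 15 to 20 N, peaks within 1 to 2 mm of lift and fades to its weight (4 N) by 8 mm. Let go, it falls shut. With the vent shut (under 20 degrees) vacuum holds it
- lid_handle (a point): steel bow handle on the lid near its front: round bar 12 mm thick, 84 mm long along the chamber's y axis, on two posts; 70 mm clear between the posts, 34 mm free below the bar. Point: centre of the bar, 157 mm above the bench when shut, 136 mm in front of the hinge line and 44 mm above it; its axes are the chamber's when shut and tilt with the lid
- lid: the clear lid with its handle, one piece. Origin: middle of its hinge line; axes as the chamber's when shut

How it is judged:
By the outcome, as a careful person would: the job done as asked, in the order asked, and still so for the second after the job is handed in, while the arm keeps its last pose, push and grip.
It also fails if it takes over 51 s, if anything falls off the work surface, if the arm or the gripper's body presses on something with over 40 N, if the wrist force passes 120 N, or if a joint passes its speed limit or range.

ROBOT

A 6-joint arm with a two-finger parallel gripper is mounted at the origin on a cart in front of the work surface, level with it; the furniture and walls round the work are solid. World frame = base frame: x ahead of the robot, y to its left, z up, the work surface at z = 0. Lengths are in m, angles in degrees, forces in N, time in s.
With the tool pointing down it reaches from about 0.35 to 0.875 m from the base axis. Payload 4.2 kg.
Tool frame: the origin (TCP) lies on the centre line of the jaws, within the pads' length; the fingertips stand 25 mm ahead of it and the grasp point (between the pads) lies 6 mm ahead of it; z points along the fingers, y is the line along which they close (so a half turn about z gives the same grasp; the last joint's range is limited). The gripper opens to 87 mm and grips with 3 to 60 N. Pads are 19 mm wide; open, the fingers measure 117 mm over their backs; the gripper's body (75 mm by 190 mm) begins 51 mm behind the grasp point.
Start: joints at [-52.277, 22.042, 0.453, 0, -68.411, -14.817], TCP at [0.243, -0.576, 0.248] pointing down, gripper open.
Joint ranges: [-179.83, 179.83], [-69.29, 118.12], [-61.27, 80.66], [-181.25, 117.63], [-171.15, -9.14], [-177.46, 177.46]. Speed limits (degrees/s): [159.86, 159.86, 180, 180, 180, 180].

INTERFACE

Orientations are given as a 3x3 rotation matrix whose columns are the frame's x, y, z axes.
In Python, from station import r gives the robot as it stands.
- The arm moves only by the tool move_arm, never from a script. Its argument "series" is a list of rows, each an object with "grip": the opening, from 0 (shut) to 1 (fully open); "xyz": the shift along the tool's x, y, z in mm, a list of three; "angular": the turn, a rotation vector about the tool's x, y, z in rad, a list of three. A call has 1 to 10 rows; each row is the pose to reach, as a shift and turn from the pose commanded when the call began, along the tool's axes at that moment; what a row does not reach only later rows make up. A row lasts 1/10 s, in which the tool goes at most 50 mm and 8.59 degrees, less where a joint would pass 70% of its speed; a pose out of reach is approached as far as the arm can. A call with a gripper value outside its range is refused whole. The fingers move at their own pace and stop on an object; the grip force is fixed at half the most. Time passes only in rows, so rows that repeat a pose let the fingers close. It gives the time, the measured TCP pose, the force, the opening and the grip force at its end, in the units of the state.
- r.sense(): the state, without advancing time (a new reading comes with each control period).
- r.capture(name): name is "scene" or "top"; returns a dict with "img" (420x560x3 uint8, red, green, blue), "camera_matrix" (3x3 intrinsics, pixels), "rvec" (rotation vector, rad) and "tvec" (3), from world to camera coordinates, as OpenCV has them. Camera axes: x right, y down, z forward; pixel columns grow to the right and rows downward; lengths in m; the calibration is good to about 2 mm. A picture is of the moment at which its call begins. There is no depth.
- r.finish_job(): hands the job in; it is judged then, once.
The state is a dict: "time_s": time; "joints": joint angles; "joint_velocities": joint speeds; "effort": joint torques, N m; "tcp_pos": TCP position; "ee_rot": TCP orientation; "wrist_force": force on the tool from outside, world axes, zero at the start; "moment": the same for the moment, N m; "gripper_width": opening from 0.0 (shut) to 1.0 (fully open); "gripper_force": force on a finger pad.
Only numpy, scipy, OpenCV 4.12 (cv2) and the standard library are available. Lean on these libraries where they do the work, as an engineer would, in place of code of your own. Each camera call takes 0.05 s, during which the arm holds its last target. There are 200 camera calls.

## Working session

There is one attempt and no reset: what is moved stays moved. The work goes in short steps, Python scripts to look and compute and a tool call to move; the robot and the scene stay as the last step left them, time stands still between calls to the robot, and variables do not carry over. Pictures are saved under pics/ and viewed, at most 10 in all, crops included, and the job is handed in when it is done.

Besides the shell and the picture viewer there is one more tool, called after "Call:" as name(argument=value, ...), one argument or row to a line, values as JSON. move_arm: Moves the arm, as the interface text tells. Its arguments: {"type":"object","properties":{"series":{"type":"array"}},"required":["series"]}

```bash
mkdir -p pics
cat > h.py <<'E'
import numpy as np, cv2
from station import r
def cap(n,f=None):
    c=r.capture(n)
    if f: cv2.imwrite('pics/'+f,cv2.cvtColor(c['img'],cv2.COLOR_RGB2BGR))
    return c
def ray(c,uv,z):
    R=cv2.Rodrigues(np.array(c['rvec'],float))[0];t=np.array(c['tvec'],float).ravel()
    o=-R.T@t;d=R.T@np.linalg.inv(c['camera_matrix'])@np.array([uv[0],uv[1],1.])
    return o+d*(z-o[2])/d[2]
def proj(c,P):
    return cv2.projectPoints(np.array(P,float).reshape(-1,3),np.array(c['rvec'],float),np.array(c['tvec'],float),np.array(c['camera_matrix'],float),None)[0].reshape(-1,2)
E
python3 - <<'E'
from h import *
for n in('scene','top'):
    c=cap(n,n+'1.png');print(n,c['camera_matrix'],-cv2.Rodrigues(np.array(c['rvec']))[0].T@np.ravel(c['tvec']))
s=r.sense();print(s)
E
```

```text
scene [[473.19364285   0.         277.94626181]
 [  0.         473.19364285 213.49649948]
 [  0.           0.           1.        ]] [0.00815953 0.68450277 1.04175663]
top [[389.2300789    0.         278.40252804]
 [  0.         389.2300789  209.81520852]
 [  0.           0.           1.        ]] [0.34645758 0.05403638 0.99538182]
{'time_s': 0.1, 'joints': array([-5.22777231e+01,  2.20873449e+01,  3.88169569e-01, -2.30322354e-02,
       -6.84120698e+01, -1.48181428e+01]), 'joint_velocities': array([-0.01968071, -0.05852621,  0.15478523,  0.07023574, -0.03845269,
       -0.0122632 ]), 'effort': array([-3.72531340e-04, -3.91689491e+01,  1.87935412e+01,  4.23190311e+00,
        1.34506042e-02, -7.88112743e-05]), 'tcp_pos': array([ 0.24308108, -0.57526727,  0.24656828]), 'ee_rot': array([[-9.21214959e-01, -3.89052957e-01, -8.92253817e-04],
       [-3.89053956e-01,  9.21213279e-01,  1.76444816e-03],
       [ 1.35492292e-04,  1.97257092e-03, -9.99998045e-01]]), 'wrist_force': array([ 0.06864472,  0.27294297, -0.44827726]), 'moment': array([ 0.05467053,  0.00557647, -0.05737455]), 'gripper_force': 0.0, 'gripper_width': 0.9989470684905704}
```

View pics/scene1.png

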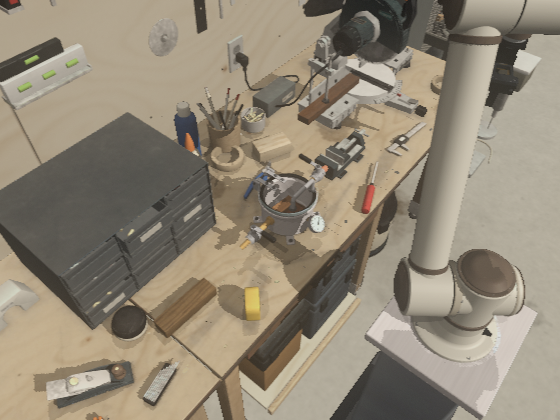

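View pics/top1.png

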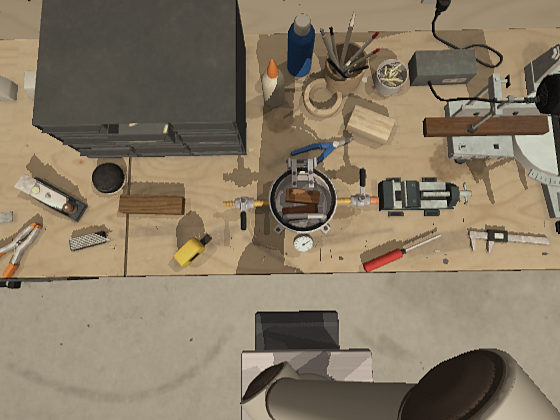

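The top view shows the chamber at about (303,198). The vent lever grip is at (362,178) and the pump lever at (243,220). Next I zoom in.

Run:
```python
from h import *
a=cv2.imread('pics/top1.png')[130:260,225:415];b=cv2.imread('pics/scene1.png')[145:265,225:385]
cv2.imwrite('pics/c1.png',cv2.resize(a,None,fx=4,fy=4,interpolation=cv2.INTER_CUBIC))
cv2.imwrite('pics/c2.png',cv2.resize(b,None,fx=4.5,fy=4.5,interpolation=cv2.INTER_CUBIC))
```

```text
(no output)
```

View pics/c1.png

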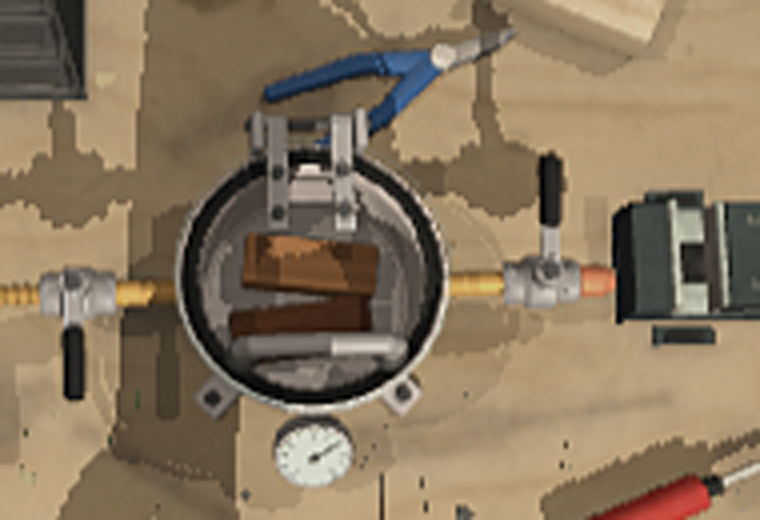

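View pics/c2.png

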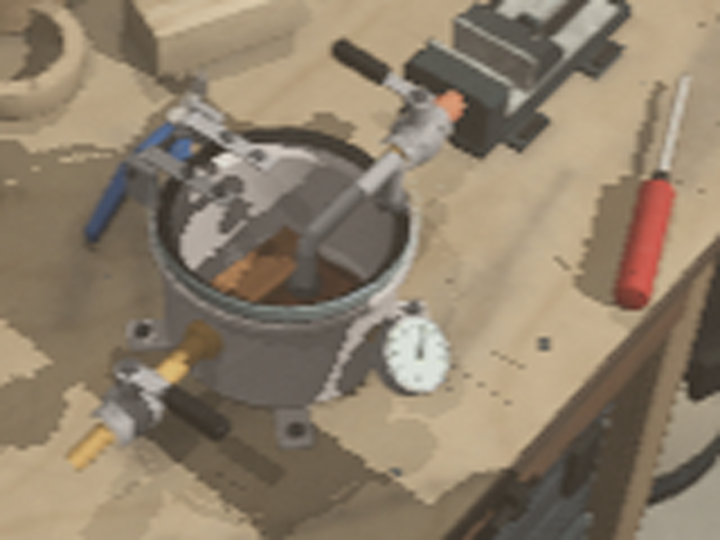

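The crops show the vent grip sleeve from (551,153) to (550,228) and its stem at (549,270), and the pump stem at (75,280). The handle bar runs (235,348)–(407,346).

Run:
```python
from h import *
t=cap('top');s=cap('scene')
T=lambda u,v:(225+u/4-.4,130+v/4-.4)
S=lambda u,v:(225+u/4.5-.4,145+v/4.5-.4)
P={}
for n,uv,z in [('grip0',T(551,155),.104),('grip1',T(550,227),.104),('ventstem',T(549,270),.104),('pumpstem',T(75,280),.104),('pumpgrip0',T(74,325),.104),('pumpgrip1',T(73,398),.104),('barL',T(235,348),.16),('barR',T(407,346),.16)]:
    P[n]=ray(t,uv,z);print(n,P[n].round(4))
for n,uv,z in [('grip0',S(340,46),.104),('grip1',S(385,75),.104),('ventstem',S(420,97),.104),('pumpstem',S(128,372),.104),('pumpgrip1',S(220,428),.104),('pumpgrip0',S(170,393),.104),('barL',S(308,245),.16),('barR',S(395,160),.16)]:
    print('S',n,ray(s,uv,z).round(4), 'top->scene px diff',(proj(s,P[n])[0]-uv).round(1))
im=t['img'].astype(int)[165:190,355:370];m=(im.max(2)<60)
v,u=np.nonzero(m);print(len(u),u.mean()+355,v.mean()+165,v.min()+165,v.max()+165,ray(t,(u.mean()+355,v.mean()+165),.102))
```

```text
grip0 [ 0.58   -0.1364  0.104 ]
grip1 [ 0.5369 -0.1337  0.104 ]
ventstem [ 0.5114 -0.1319  0.104 ]
pumpstem [0.5102 0.1437 0.104 ]
pumpgrip0 [0.4837 0.1443 0.104 ]
pumpgrip1 [0.4412 0.1449 0.104 ]
barL [0.461  0.0514 0.16  ]
barR [ 0.4606 -0.0416  0.16  ]
S grip0 [ 0.5763 -0.1356  0.104 ] top->scene px diff [-0.8 -0.7]
S grip1 [ 0.5385 -0.1328  0.104 ] top->scene px diff [0.7 0.1]
S ventstem [ 0.5101 -0.1312  0.104 ] top->scene px diff [-0.2 -0.4]
S pumpstem [0.5069 0.1494 0.104 ] top->scene px diff [ 0.5 -2. ]
S pumpgrip1 [0.4428 0.1464 0.104 ] top->scene px diff [ 0.9 -0. ]
S pumpgrip0 [0.4794 0.1456 0.104 ] top->scene px diff [-1.  -1.2]
S barL [0.4593 0.0509 0.16  ] top->scene px diff [-0.7 -0.2]
S barR [ 0.461 -0.032  0.16 ] top->scene px diff [ 2.4 -2. ]
85 361.98823529411766 177.2 169 186 [ 0.55921099 -0.13494506  0.102     ]
```

```bash
cat >> h.py <<'E'
from scipy.spatial.transform import Rotation as Ro
def tool(a,tilt=0): # tool down, x=-(cos a, sin a); tilt = world rotation about +y
    a=np.radians(a);x=np.array([-np.cos(a),-np.sin(a),0]);z=np.array([0,0,-1.])
    return Ro.from_rotvec([0,tilt,0]).as_matrix()@np.column_stack([x,np.cross(z,x),z])
def delta(p,R,p0=None,R0=None):
    s=r.sense();p0=s['tcp_pos'] if p0 is None else p0;R0=s['ee_rot'] if R0 is None else R0
    print('xyz',(R0.T@(np.array(p)-p0)*1000).round(1),'ang',Ro.from_matrix(R0.T@R).as_rotvec().round(3))
E
python3 -c "
from h import *
delta([.559,-.134,.20],tool(-2))"
```

```text
xyz [-462.7  283.6   47.2] ang [ 0.001 -0.     0.435]
```

Call:
move_arm(
  series=[
    {"grip":0.5,"xyz":[-463,284,20],"angular":[0,0,0.435]},
    {"grip":0.5,"xyz":[-463,284,20],"angular":[0,0,0.435]},
    {"grip":0.5,"xyz":[-463,284,20],"angular":[0,0,0.435]},
    {"grip":0.5,"xyz":[-463,284,20],"angular":[0,0,0.435]},
    {"grip":0.5,"xyz":[-463,284,20],"angular":[0,0,0.435]},
    {"grip":0.5,"xyz":[-463,284,20],"angular":[0,0,0.435]},
    {"grip":0.5,"xyz":[-463,284,20],"angular":[0,0,0.435]},
    {"grip":0.5,"xyz":[-463,284,47],"angular":[0,0,0.435]},
    {"grip":0.5,"xyz":[-463,284,47],"angular":[0,0,0.435]},
    {"grip":0.5,"xyz":[-463,284,47],"angular":[0,0,0.435]},
  ],
)

```text
time_s: 1.2
tcp_pos: [0.5277, -0.1773, 0.2099]
ee_rot: [[-0.999, 0.035, 0.0], [0.035, 0.999, -0.0], [-0.0, 0.0, -1.0]]
wrist_force: [1.5, -1.2, 0.4]
gripper_width: 0.501
gripper_force: 0.0
```

Call:
move_arm(
  series=[
    {"grip":0.5,"xyz":[-20,30,20],"angular":[0,0,0]},
    {"grip":0.5,"xyz":[-20,30,20],"angular":[0,0,0]},
    {"grip":0.5,"xyz":[-20,30,20],"angular":[0,0,0]},
    {"grip":0.5,"xyz":[-20,30,20],"angular":[0,0,0]},
  ],
)

```text
time_s: 1.6
tcp_pos: [0.5477, -0.1506, 0.1904]
ee_rot: [[-0.999, 0.036, 0.0], [0.036, 0.999, -0.0], [-0.0, -0.0, -1.0]]
wrist_force: [-0.9, -0.1, 0.1]
gripper_width: 0.501
gripper_force: 0.0
```

Run:
```python
from h import *
c=cap('scene');cv2.imwrite('pics/c3.png',cv2.resize(c['img'][100:260,225:425,::-1],None,fx=3.5,fy=3.5,interpolation=cv2.INTER_CUBIC))
print(r.sense()['tcp_pos'])
delta([.559,-.134,.112],tool(-2))
```

```text
[ 0.54762276 -0.15085027  0.19063805]
xyz [-10.7  17.3  78.6] ang [-0.     0.001 -0.002]
```

View pics/c3.png

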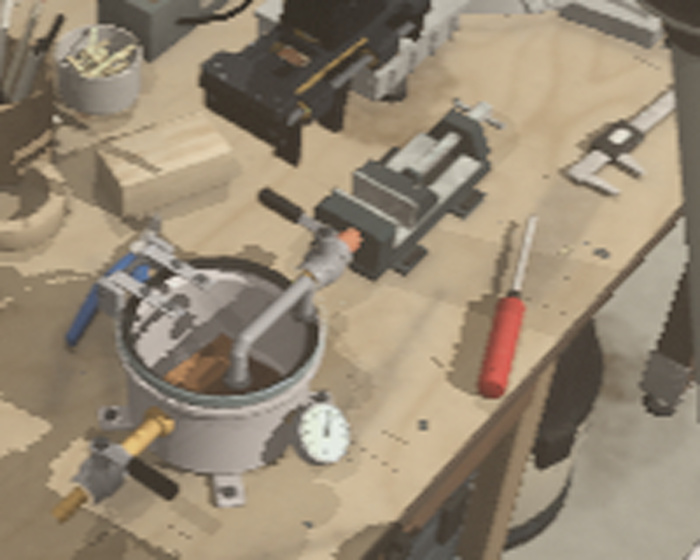

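The scene crop shows the gripper above and behind the vent lever, with its fingertip at (290,150). The lever sleeve at (285,205) is untouched and the vice is lower. I align and descend.

Call:
move_arm(
  series=[
    {"grip":0.5,"xyz":[-11,17,10],"angular":[0,0,0]},
    {"grip":0.5,"xyz":[-11,17,30],"angular":[0,0,0]},
    {"grip":0.5,"xyz":[-11,17,50],"angular":[0,0,0]},
    {"grip":0.5,"xyz":[-11,17,65],"angular":[0,0,0]},
    {"grip":0.5,"xyz":[-11,17,74],"angular":[0,0,0]},
    {"grip":0.5,"xyz":[-11,17,79],"angular":[0,0,0]},
    {"grip":0.5,"xyz":[-11,17,79],"angular":[0,0,0]},
    {"grip":0.5,"xyz":[-11,17,79],"angular":[0,0,0]},
  ],
)

```text
time_s: 2.45
tcp_pos: [0.56, -0.1335, 0.1117]
ee_rot: [[-0.999, 0.035, 0.001], [0.035, 0.999, -0.0], [-0.001, -0.0, -1.0]]
wrist_force: [-0.0, 1.1, 0.3]
gripper_width: 0.5
gripper_force: 0.0
```

Run:
```python
from h import *
s=r.sense();print(s['tcp_pos'])
c=cap('top');cv2.imwrite('pics/c4.png',cv2.resize(c['img'][140:230,310:430,::-1],None,fx=5,fy=5,interpolation=cv2.INTER_CUBIC))
```

```text
[ 0.56004733 -0.13345954  0.11166094]
```

View pics/c4.png

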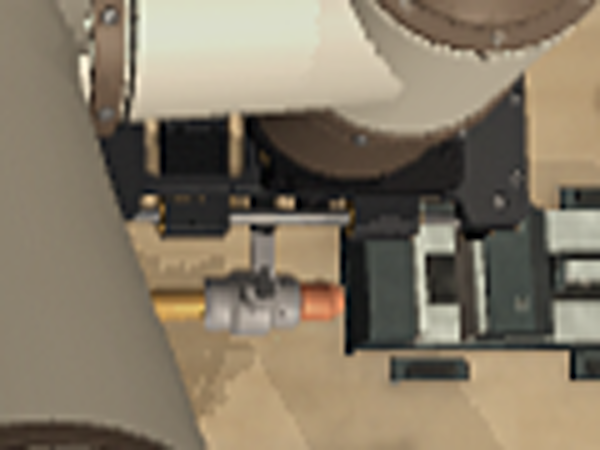

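The lever bar enters midway between the fingers at (262,240). Next I close the gripper.

Call:
move_arm(
  series=[
    {"grip":0.3,"xyz":[0,0,0],"angular":[0,0,0]},
    {"grip":0.2,"xyz":[0,0,0],"angular":[0,0,0]},
    {"grip":0.1,"xyz":[0,0,0],"angular":[0,0,0]},
    {"grip":0.1,"xyz":[0,0,0],"angular":[0,0,0]},
    {"grip":0.08,"xyz":[0,0,0],"angular":[0,0,0]},
    {"grip":0.08,"xyz":[0,0,0],"angular":[0,0,0]},
  ],
)

```text
time_s: 3.1
tcp_pos: [0.5598, -0.1352, 0.1112]
ee_rot: [[-0.999, 0.033, 0.0], [0.033, 0.999, -0.003], [-0.0, -0.003, -1.0]]
wrist_force: [1.2, -8.2, -0.6]
gripper_width: 0.15
gripper_force: 29.9
```

Call:
move_arm(
  series=[
    {"grip":0.08,"xyz":[0,-3.2,0],"angular":[0,0,0.035]},
    {"grip":0.08,"xyz":[0.1,-4.9,0],"angular":[0,0,0.07]},
    {"grip":0.08,"xyz":[0.3,-6.6,0],"angular":[0,0,0.105]},
    {"grip":0.08,"xyz":[0.5,-8.3,0],"angular":[0,0,0.14]},
    {"grip":0.08,"xyz":[0.7,-10,0],"angular":[0,0,0.175]},
    {"grip":0.08,"xyz":[1.1,-11.6,0],"angular":[0,0,0.209]},
    {"grip":0.08,"xyz":[1.5,-13.3,0],"angular":[0,0,0.244]},
    {"grip":0.08,"xyz":[1.9,-15,0],"angular":[0,0,0.279]},
    {"grip":0.08,"xyz":[2.4,-16.6,0],"angular":[0,0,0.314]},
    {"grip":0.08,"xyz":[2.9,-18.2,0],"angular":[0,0,0.349]},
  ],
)

```text
time_s: 4.1
tcp_pos: [0.5569, -0.1521, 0.1113]
ee_rot: [[-0.927, 0.376, 0.002], [0.376, 0.927, -0.001], [-0.002, -0.0, -1.0]]
wrist_force: [0.9, -2.9, -0.7]
gripper_width: 0.145
gripper_force: 29.7
```

Call:
move_arm(
  series=[
    {"grip":0.08,"xyz":[0,-1.7,0],"angular":[0,0,0.035]},
    {"grip":0.08,"xyz":[0.1,-3.4,0],"angular":[0,0,0.07]},
    {"grip":0.08,"xyz":[0.3,-5.1,0],"angular":[0,0,0.105]},
    {"grip":0.08,"xyz":[0.5,-6.8,0],"angular":[0,0,0.14]},
    {"grip":0.08,"xyz":[0.7,-8.5,0],"angular":[0,0,0.175]},
    {"grip":0.08,"xyz":[1.1,-10.1,0],"angular":[0,0,0.209]},
    {"grip":0.08,"xyz":[1.5,-11.8,0],"angular":[0,0,0.244]},
    {"grip":0.08,"xyz":[1.9,-13.5,0],"angular":[0,0,0.279]},
    {"grip":0.08,"xyz":[2.4,-15.1,0],"angular":[0,0,0.314]},
    {"grip":0.08,"xyz":[2.9,-16.7,0],"angular":[0,0,0.349]},
  ],
)

```text
time_s: 5.1
tcp_pos: [0.5484, -0.1665, 0.1113]
ee_rot: [[-0.742, 0.67, 0.003], [0.67, 0.742, -0.001], [-0.003, 0.001, -1.0]]
wrist_force: [2.6, -4.3, -2.3]
gripper_width: 0.143
gripper_force: 29.7
```

Call:
move_arm(
  series=[
    {"grip":0.08,"xyz":[0,-1.7,0],"angular":[0,0,0.035]},
    {"grip":0.08,"xyz":[0.1,-3.4,0],"angular":[0,0,0.07]},
    {"grip":0.08,"xyz":[0.2,-4.5,0],"angular":[0,0,0.092]},
    {"grip":0.08,"xyz":[0.2,-4.5,0],"angular":[0,0,0.092]},
    {"grip":0.08,"xyz":[0.2,-4.5,0],"angular":[0,0,0.092]},
  ],
)

```text
time_s: 5.6
tcp_pos: [0.5452, -0.1698, 0.1113]
ee_rot: [[-0.678, 0.735, 0.003], [0.735, 0.678, -0.001], [-0.003, 0.001, -1.0]]
wrist_force: [3.2, -5.1, -1.7]
gripper_width: 0.144
gripper_force: 29.7
```

Call:
move_arm(
  series=[
    {"grip":0.25,"xyz":[0,0,0],"angular":[0,0,0]},
    {"grip":0.3,"xyz":[0,0,0],"angular":[0,0,0]},
    {"grip":0.35,"xyz":[0,0,0],"angular":[0,0,0]},
    {"grip":0.35,"xyz":[0,0,-10],"angular":[0,0,0]},
    {"grip":0.35,"xyz":[0,0,-30],"angular":[0,0,0]},
    {"grip":0.35,"xyz":[0,0,-60],"angular":[0,0,0]},
    {"grip":0.5,"xyz":[0,0,-100],"angular":[0,0,0]},
    {"grip":0.9,"xyz":[0,0,-130],"angular":[0,0,0]},
    {"grip":0.9,"xyz":[0,0,-130],"angular":[0,0,0]},
  ],
)

```text
time_s: 6.5
tcp_pos: [0.5463, -0.1694, 0.2473]
ee_rot: [[-0.679, 0.734, 0.011], [0.734, 0.679, -0.002], [-0.009, 0.007, -1.0]]
wrist_force: [1.9, 0.3, 0.5]
gripper_width: 0.535
gripper_force: 0.0
```

Run:
```python
from h import *
print(r.sense()['tcp_pos'])
delta([.462,.006,.24],tool(89))
```

```text
[ 0.54630845 -0.1693947   0.24732239]
xyz [186.1  57.2   6.1] ang [-0.007  0.013 -2.378]
```

Call:
move_arm(
  series=[
    {"grip":0.9,"xyz":[186,57,0],"angular":[0,0,-2.37]},
    {"grip":0.9,"xyz":[186,57,0],"angular":[0,0,-2.37]},
    {"grip":0.9,"xyz":[186,57,0],"angular":[0,0,-2.37]},
    {"grip":0.9,"xyz":[186,57,0],"angular":[0,0,-2.37]},
    {"grip":0.9,"xyz":[186,57,0],"angular":[0,0,-2.37]},
    {"grip":0.9,"xyz":[186,57,0],"angular":[0,0,-2.37]},
    {"grip":0.9,"xyz":[186,57,0],"angular":[0,0,-2.37]},
    {"grip":0.9,"xyz":[186,57,0],"angular":[0,0,-2.37]},
    {"grip":0.9,"xyz":[186,57,0],"angular":[0,0,-2.37]},
    {"grip":0.9,"xyz":[186,57,0],"angular":[0,0,-2.37]},
  ],
)

```text
time_s: 7.5
tcp_pos: [0.459, 0.0063, 0.2409]
ee_rot: [[-0.777, -0.63, -0.001], [-0.63, 0.777, 0.0], [0.0, 0.001, -1.0]]
wrist_force: [-0.8, 0.6, -1.4]
gripper_width: 0.904
gripper_force: 0.0
```

Run:
```python
from h import *
print(r.sense()['tcp_pos'])
delta([.462,.006,.24],tool(89))
```

```text
[0.45902351 0.00633448 0.24091695]
xyz [-2.1 -2.1  0.9] ang [ 0.001 -0.    -0.872]
```

Call:
move_arm(
  series=[
    {"grip":0.9,"xyz":[-2,-2,1],"angular":[0,0,-0.872]},
    {"grip":0.9,"xyz":[-2,-2,1],"angular":[0,0,-0.872]},
    {"grip":0.9,"xyz":[-2,-2,1],"angular":[0,0,-0.872]},
    {"grip":0.9,"xyz":[-2,-2,1],"angular":[0,0,-0.872]},
    {"grip":0.9,"xyz":[-2,-2,1],"angular":[0,0,-0.872]},
    {"grip":0.9,"xyz":[-2,-2,1],"angular":[0,0,-0.872]},
    {"grip":0.9,"xyz":[-2,-2,1],"angular":[0,0,-0.872]},
  ],
)

```text
time_s: 8.2
tcp_pos: [0.4619, 0.006, 0.24]
ee_rot: [[-0.024, -1.0, -0.001], [-1.0, 0.024, 0.0], [-0.0, 0.001, -1.0]]
wrist_force: [-0.3, 0.5, -0.1]
gripper_width: 0.9
gripper_force: 0.0
```

Run:
```python
from h import *
delta([.462,.006,.163],tool(89))
c=cap('scene');cv2.imwrite('pics/c5.png',cv2.resize(c['img'][130:250,230:370,::-1],None,fx=5,fy=5,interpolation=cv2.INTER_CUBIC))
for a in (0,-45,-50):
    b=np.radians(a-2); print(a,proj(c,[[.511+q*np.cos(b),-.1335+q*np.sin(b),.104] for q in (0,.07)]))
```

```text
xyz [-0.  -0.1 77. ] ang [ 0.001  0.    -0.007]
0 [[318.14958054 165.55802285]
 [298.96067127 154.03415696]]
-45 [[318.14958054 165.55802285]
 [315.2449663  148.56875799]]
-50 [[318.14958054 165.55802285]
 [317.34114035 148.55885837]]
```

View pics/c5.png

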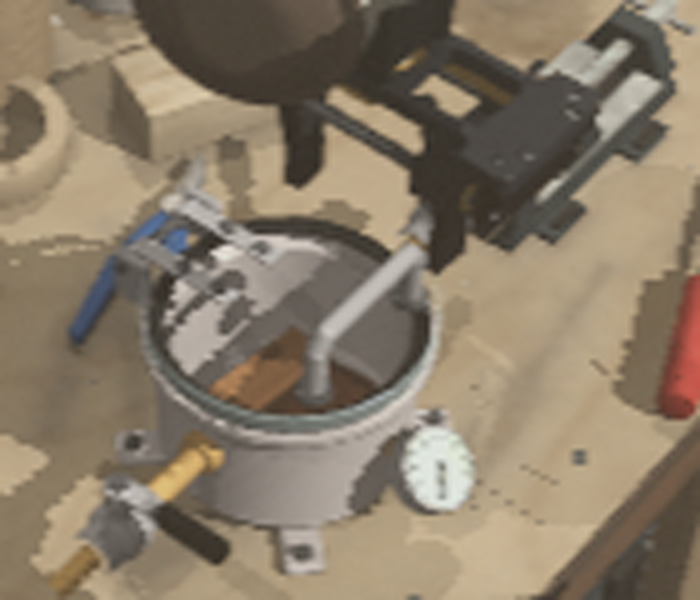

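The gripper is over the handle and the gauge needle has moved, so the chamber has vented. The lever is hidden behind the hand, so I'll check it after descending.

Call:
move_arm(
  series=[
    {"grip":0.6,"xyz":[0,0,20],"angular":[0,0,0]},
    {"grip":0.6,"xyz":[0,0,40],"angular":[0,0,0]},
    {"grip":0.6,"xyz":[0,0,55],"angular":[0,0,0]},
    {"grip":0.6,"xyz":[0,0,67],"angular":[0,0,0]},
    {"grip":0.6,"xyz":[0,0,77],"angular":[0,0,0]},
    {"grip":0.6,"xyz":[0,0,77],"angular":[0,0,0]},
    {"grip":0.6,"xyz":[0,0,77],"angular":[0,0,0]},
  ],
)

```text
time_s: 8.95
tcp_pos: [0.4626, 0.006, 0.1633]
ee_rot: [[-0.025, -1.0, 0.0], [-1.0, 0.025, -0.0], [0.0, -0.0, -1.0]]
wrist_force: [-1.1, -0.3, 0.5]
gripper_width: 0.605
gripper_force: 0.0
```

Run:
```python
from h import *
s=r.sense();print(s['tcp_pos'],s['wrist_force'])
a=cap('scene')['img'][130:230,270:370,::-1];b=cap('top')['img'][150:250,280:380,::-1]
cv2.imwrite('pics/c6.png',cv2.resize(np.hstack([a,b]),None,fx=4,fy=4,interpolation=cv2.INTER_CUBIC))
```

```text
[0.46257976 0.00602953 0.16325405] [-1.14763101 -0.25194379  0.52266044]
```

View pics/c6.png

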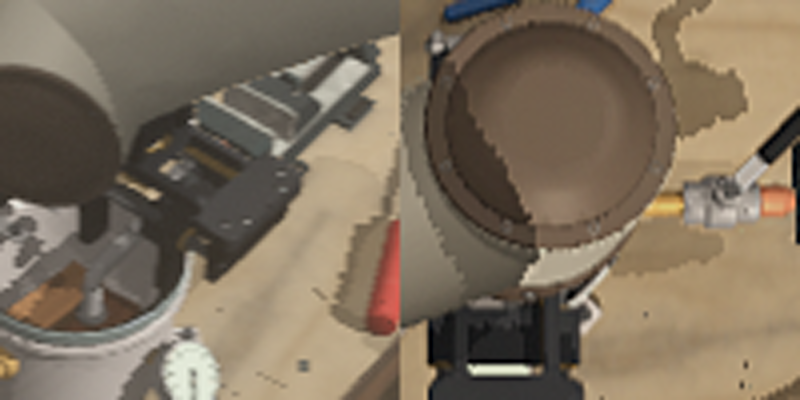

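In the top view the vent lever runs from the stem (727,188) to (795,120), about 45°. The fingers straddle the bar. I close the gripper.

Call:
move_arm(
  series=[
    {"grip":0.3,"xyz":[0,0,0],"angular":[0,0,0]},
    {"grip":0.15,"xyz":[0,0,0],"angular":[0,0,0]},
    {"grip":0.08,"xyz":[0,0,0],"angular":[0,0,0]},
    {"grip":0.05,"xyz":[0,0,0],"angular":[0,0,0]},
    {"grip":0.05,"xyz":[0,0,0],"angular":[0,0,0]},
    {"grip":0.05,"xyz":[0,0,0],"angular":[0,0,0]},
    {"grip":0.05,"xyz":[0,0,0],"angular":[0,0,0]},
  ],
)

```text
time_s: 9.75
tcp_pos: [0.4634, 0.0061, 0.1632]
ee_rot: [[-0.023, -1.0, 0.002], [-1.0, 0.023, 0.0], [-0.0, -0.002, -1.0]]
wrist_force: [3.1, -1.7, -1.7]
gripper_width: 0.127
gripper_force: 30.0
```

Call:
move_arm(
  series=[
    {"grip":0.05,"xyz":[0,-0.3,-0.8],"angular":[-0.006,0,0]},
    {"grip":0.05,"xyz":[0,-0.6,-1.6],"angular":[-0.012,0,0]},
    {"grip":0.05,"xyz":[0,-0.9,-2.4],"angular":[-0.018,0,0]},
    {"grip":0.05,"xyz":[0,-1.2,-3.2],"angular":[-0.024,0,0]},
  ],
)

```text
time_s: 10.15
tcp_pos: [0.464, 0.0061, 0.1647]
ee_rot: [[-0.024, -0.999, -0.024], [-1.0, 0.024, 0.001], [-0.001, 0.024, -1.0]]
wrist_force: [7.3, -1.2, -14.3]
gripper_width: 0.13
gripper_force: 30.0
```

Call:
move_arm(
  series=[
    {"grip":0.05,"xyz":[0,-0.2,-0.6],"angular":[-0.005,0,0]},
    {"grip":0.05,"xyz":[0,-0.4,-1.2],"angular":[-0.009,0,0]},
    {"grip":0.05,"xyz":[0,-0.6,-1.8],"angular":[-0.013,0,0]},
    {"grip":0.05,"xyz":[0,-0.8,-2.4],"angular":[-0.018,0,0]},
    {"grip":0.05,"xyz":[0,-0.8,-2.4],"angular":[-0.018,0,0]},
  ],
)

```text
time_s: 10.65
tcp_pos: [0.4643, 0.0061, 0.1655]
ee_rot: [[-0.025, -0.999, -0.044], [-1.0, 0.025, 0.002], [-0.001, 0.044, -0.999]]
wrist_force: [8.9, -1.9, -19.5]
gripper_width: 0.125
gripper_force: 30.0
```

Call:
move_arm(
  series=[
    {"grip":0.05,"xyz":[0,-0.2,-0.6],"angular":[-0.003,0,0]},
    {"grip":0.05,"xyz":[0,-0.4,-1.2],"angular":[-0.006,0,0]},
    {"grip":0.05,"xyz":[0,-0.6,-1.8],"angular":[-0.008,0,0]},
    {"grip":0.05,"xyz":[0,-0.8,-2.4],"angular":[-0.01,0,0]},
  ],
)

```text
time_s: 11.05
tcp_pos: [0.4652, 0.006, 0.1676]
ee_rot: [[-0.025, -0.998, -0.054], [-1.0, 0.025, 0.002], [-0.0, 0.054, -0.999]]
wrist_force: [7.4, -0.8, -13.9]
gripper_width: 0.127
gripper_force: 29.9
```

Call:
move_arm(
  series=[
    {"grip":0.05,"xyz":[0,0,0],"angular":[0,0,0]},
    {"grip":0.05,"xyz":[0,0,0],"angular":[0,0,0]},
  ],
)

```text
time_s: 11.25
tcp_pos: [0.466, 0.0061, 0.1697]
ee_rot: [[-0.024, -0.998, -0.052], [-1.0, 0.024, 0.001], [-0.0, 0.052, -0.999]]
wrist_force: [5.8, -1.5, -7.9]
gripper_width: 0.128
gripper_force: 29.9
```

Call:
move_arm(
  series=[
    {"grip":0.05,"xyz":[0,-0.7,-1.6],"angular":[-0.012,0,0]},
    {"grip":0.05,"xyz":[0,-1.4,-3.2],"angular":[-0.024,0,0]},
    {"grip":0.05,"xyz":[0,-2.1,-4.8],"angular":[-0.036,0,0]},
    {"grip":0.05,"xyz":[0,-2.8,-6.4],"angular":[-0.048,0,0]},
    {"grip":0.05,"xyz":[0,-3.5,-8],"angular":[-0.061,0,0]},
    {"grip":0.05,"xyz":[0,-4.2,-9.6],"angular":[-0.073,0,0]},
    {"grip":0.05,"xyz":[0,-5,-11.2],"angular":[-0.085,0,0]},
    {"grip":0.05,"xyz":[0,-5.7,-12.9],"angular":[-0.097,0,0]},
    {"grip":0.05,"xyz":[0,-5.7,-12.9],"angular":[-0.097,0,0]},
    {"grip":0.05,"xyz":[0,-5.7,-12.9],"angular":[-0.097,0,0]},
  ],
)

```text
time_s: 12.25
tcp_pos: [0.4726, 0.0061, 0.1834]
ee_rot: [[-0.024, -0.989, -0.146], [-1.0, 0.024, 0.004], [-0.001, 0.146, -0.989]]
wrist_force: [7.0, -0.1, -5.8]
gripper_width: 0.127
gripper_force: 29.9
```

Run:
```python
from h import *
s=r.sense();print(s['tcp_pos'],s['wrist_force'],s['gripper_width'])
a=cap('scene')['img'][150:250,250:350,::-1];b=cap('top')['img'][150:250,280:380,::-1]
cv2.imwrite('pics/c7.png',cv2.resize(np.hstack([a,b]),None,fx=4,fy=4,interpolation=cv2.INTER_CUBIC))
```

```text
[0.47261019 0.0061019  0.18343236] [ 6.95704778 -0.05342871 -5.80701887] 0.12713632367140273
```

View pics/c7.png

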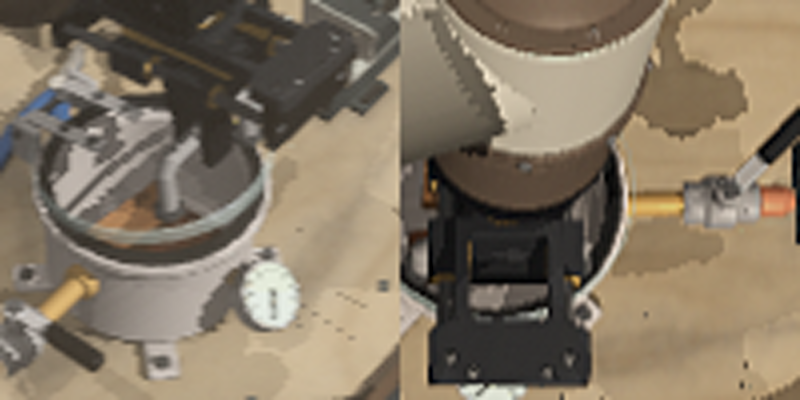

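The lid stands open, with the gap visible at its front edge around (160,240). The handle is held, the vent lever is at about 45°, and the pump lever hasn't moved. I hand the job in.

```bash
python3 -c "
from h import *
print(r.finish_job())"
```

```text
the job is handed in; nothing more can be done
None
```

The job is handed in at about 12 s: the vent lever is half open (about 45°), and the lid was pulled free and is held by its handle with a gap of about 25 mm at the front edge; the pump valve and the other things on the bench were left alone.

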